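# Swing the lamp aside and stow the hairbrush

### The arm

A 7-joint arm with a two-finger parallel gripper is mounted at the origin on the work surface. World frame = base frame: x ahead of the robot, y to its left, z up, the work surface at z = 0. Lengths are in m, angles in rad, forces in N, time in s.
With the tool pointing down it reaches from about 0.4 to 0.85 m from the base axis. Payload 4.5 kg.
Tool frame: the origin (TCP) lies midway between the tips of the shut fingers; the grasp point (between the pads) lies 19 mm behind it; y points along the fingers, z is the direction in which the jaws open and shut, and the axes are right-handed (so a half turn about y gives the same grasp; the last joint's range is limited). The gripper opens to 88 mm and grips with 3 to 60 N. Pads are 18 mm wide; open, the fingers measure 123 mm over their backs; the gripper's body (75 mm by 187 mm) begins 45 mm behind the grasp point.
Start: joints at [-1.288, 0.689, -0.195, 1.565, 0.157, 0.902, -0.215], TCP at [0.154, 0.606, 0.239] pointing down, gripper open.
Joint ranges: [-3.01, 3.01], [-0.46, 2.08], [-1.47, 1.51], [0.13, 2.56], [-1, 4.14], [0.04, 2.09], [-2.66, 2.66]. Speed limits (rad/s): [2.57, 2.57, 3.14, 3.14, 3.14, 3.14, 3.14].

### API

Orientations are given as a unit quaternion [x, y, z, w].
In Python, from plant import r, snapshot, get_calibration, job, boxes_of gives the robot as it stands. The module is installed in compiled form; this text tells all that it offers.
- The arm moves only by the shell command python3 -m handwheel 'ROWS' [OPENING] [FORCE]. ROWS is JSON, a list that holds one entry, the list of rows, each a list of 6 numbers: the shift along the tool's x, y, z as a fraction of full scale, then the turn, a rotation vector about the tool's x, y, z as a fraction of full scale. In form: [[[x, y, z, wx, wy, wz], ...]]. A call has 1 to 12 rows; each row is the pose to reach, as a shift and turn from the pose commanded when the call began, along the tool's axes at that moment, turning the shorter way round; what a row does not reach only later rows make up. Full scale, the value 1, is 100 cm for a shift and 180 degrees for a turn. A row lasts 1/12 s, in which the tool goes at most 41.7 mm and 7.16 degrees, less where a joint would pass 70% of its speed; a pose out of reach is approached as far as the arm can. A call with a number of a shift or a turn outside -1 to 1 is refused whole. A call with a gripper value outside its range is refused whole. OPENING is the opening, from -1 (shut) to 1 (fully open), set as the call begins (- or left out, the last holds). The fingers move at their own pace and stop on an object; FORCE is the grip in N (left out, the last holds). Time passes only in rows, so rows that repeat a pose let the fingers close. It gives the time, the measured TCP pose, the force and the opening at its end, in the units of the state.
- r.get_state(): the state, without advancing time (a new reading comes with each control period).
- snapshot(name): name is "scene" or "top"; returns the picture (480x640x3 uint8, red, green, blue); there is no depth.
- get_calibration(name): a dict with "fx", "fy", "cx", "cy" (pixels), "T" (4x4, takes a point from camera to world coordinates). Camera axes: x right, y down, z forward; pixel columns grow to the right and rows downward; lengths in m; the calibration is good to about 2 mm. A picture is of the moment at which its call begins. get_calibration takes no time and is no camera call.
- job.finish_job(): hands the job in, once; it reports no verdict.
Trained networks look in the newest picture that a camera, given by its name, has taken for a name from the list of things; names that differ only in an ending like _2 or _b are one class to them, and where a whole thing is asked for, a point or a joint stands for the part that bears it (a point fixed in the world has none). Each returns a list of dicts, best first, with "confidence" (0 to 1); they miss things now and then, are a little off and sometimes report something else, mostly with a low value. They report only what shows in the picture. A call takes as long as a camera call.
- boxes_of(thing, camera): "bbox" ([left, top, right, bottom] in pixels, round what is visible of it).
The state is a dict: "clock": time; "q": joint angles; "qd": joint speeds; "joint_torque": joint torques, N m; "tool_pos": TCP position; "eef_rot": TCP orientation; "contact_force": force on the tool from outside, world axes, zero at the start; "moment": the same for the moment, N m; "opening": opening from 0.0 (shut) to 1.0 (fully open).
Only numpy, scipy, OpenCV 4.12 (cv2) and the standard library are available. Lean on these libraries where they do the work, as an engineer would, in place of code of your own. Each camera call takes 0.05 s, during which the arm holds its last target. There are 200 camera calls.

### The job

The hairbrush lies under the swing-arm lamp. First swing the lamp's arm aside until its shade hangs squarely over the cobalt glass bowl, and leave it there; then tilt the grey bin fully open, put the hairbrush inside it and push the bin fully shut again. Leave the bowl, the coin cup and the phone stand where they are.

Things in the scene. Friction and masses are not known exactly. Their poses are not given: they have to be found in the camera images.
- lamp: Swing-arm table lamp, fixed: dark round foot 120 mm across, 14 mm high, with an upright 22 mm post topped by a brass collar 36 mm across up to 248 mm. Origin at the foot's underside centre, on the post's axis, which is the vertical hinge of the arm.
- lamp_arm (a joint): Turn of the lamp's brass arm about its post, rad, -1.5 to 1.5. At 0 the arm points along the lamp's own -x; it grows anticlockwise seen from above (from pointing at the robot towards the robot's right, -y). It has light friction (about 1 N at the finial) and stays where it is left. The arm is a level 14 mm bar at 232 mm height, 200 mm long, carrying a brass cone shade at its end.
- shade (a point): Centre of the underside of the lamp's shade (brass cone 108 mm across below, 36 mm across on top), 142 mm above the credenza, 200 mm from the post's axis.
- finial (a point): Grip point on the black round finial (18 mm diameter, 40 mm tall, from 242 to 282 mm height) standing on top of the shade, on the shade's axis; this point is 14 mm below its top. Take it from above to swing the arm.
- bin_shell: Fixed shell of the light grey tilt-out bin, 306 mm wide (its y), 125 mm deep (its x), 155 mm high open to the front; its closed top starts 40 mm behind the front. Origin at the middle of the front's lower edge; its -x points out of the front, roughly to the robot.
- bin (a joint): Tilt of the grey plastic bin, rad: 0 shut, 0.7 fully open; the top of its front tips out of the shell and down towards the robot. Friction holds it wherever it is left (about 4 N at the handle moves it). It may start slightly ajar.
- bin_hinge (a point): Middle of the bin's level hinge line, 5 mm above the credenza at the lower edge of the front; the line runs along the shell's y.
- bin_handle (a point): Middle of the bin's aluminium bar handle: a 12 mm round bar, 120 mm long, along the shell's y; 52 mm in front of the front panel's outer face, 138 mm above the hinge line when shut (the panel's top edge is 139 mm above the hinge). There are 46 mm free between bar and panel; two stems join it to the panel 56 mm either side of the middle. Turns with the bin.
- bin_floor (a point): Centre of the bin's inner floor; turns with the bin (axes as the shell's when shut: z up out of the floor, x to the back). Inside, the bin is 278 mm wide (y) and 88 mm deep (x); walls 6 mm; front panel 139 mm, back wall 75 mm high; the side walls 131 mm in their front half, 75 mm behind. Open, the mouth lies in front of and above the hinge.
- brush: Loose wooden hairbrush, bristles down, 193 mm long, 110 g: oval wooden head 116 mm long (x), 56 mm wide (y), from 14 to 28 mm height, on a black bristle block 76 x 40 x 14 mm; a 16 mm round handle runs along -x to 135 mm from the origin. Origin at the centre of the bristles' underside, below the head's centre; centre of mass about 10 mm to the handle side.
- mat: Fixed round dark brown leather mat, 230 mm across, 5 mm thick, on which the hairbrush lies. Origin at its underside centre.
- bowl: Loose cobalt blue glass bowl, 120 mm across the rim, 60 mm high. Origin at its underside centre.
- cup: Loose stainless coin cup, 72 mm across, 75 mm high. Origin at its underside centre.
- stand: Loose aluminium phone stand, base 90 x 75 mm, leaning back plate, about 120 mm high. Origin at its base's underside centre.

How it is judged:
By the outcome, as a careful person would: the job done as asked, in the order asked, and still so for the second after the job is handed in, with the robot touching nothing.
It also fails if it takes over 72 s, if anything falls off the work surface, if the arm or the gripper's body presses on something with over 40 N, if the wrist force passes 120 N, or if a joint passes its speed limit or range.

## Working session

There is one attempt and no reset: what is moved stays moved. The work goes in short steps, Python scripts to look and compute and a shell command to move; the robot and the scene stay as the last step left them, time stands still between calls to the robot, and variables do not carry over. Pictures are saved under pics/ and viewed, about 8 in all and at most 12, crops included, and the job is handed in when it is done.

```bash
mkdir -p pics; python3 - <<'E'
from plant import r,snapshot,get_calibration,boxes_of
import cv2,numpy as np
s=r.get_state();print(s)
for n in("scene","top"):
    im=snapshot(n);cv2.imwrite(f"pics/{n}0.png",im[:,:,::-1])
    c=get_calibration(n);print(n,c)
    for t in("lamp","lamp_arm","finial","shade","bin_shell","bin","bin_handle","brush","mat","bowl","cup","stand"):
        b=boxes_of(t,n);print(t,[(np.round(x["bbox"]).tolist(),round(x["confidence"],2)) for x in b[:2]])
E
```

```text
{'clock': 0.0, 'q': array([-1.28816411,  0.68997394, -0.19453162,  1.5663297 ,  0.15730962,
        0.90249056, -0.21509526]), 'qd': array([-5.83347547e-05,  1.40198393e-04, -1.14552948e-03,  1.61826589e-04,
       -6.37701484e-04,  5.73142240e-04,  1.13297268e-03]), 'joint_torque': array([-1.94247427e-04, -5.27558327e+01, -1.26669746e+00, -1.53433102e+01,
       -5.25514595e-02,  6.55107899e-03,  1.75254859e-04]), 'tool_pos': array([0.15380723, 0.6051364 , 0.23792057]), 'eef_rot': array([ 0.70228367, -0.08774567,  0.08767657, -0.70100724]), 'contact_force': array([ 0.33099456, -0.3217527 ,  0.75841086]), 'moment': array([-0.0103394 ,  0.02512832,  0.05195654]), 'opening': 1.0006921156074036}
scene {'fx': 601.6751752844, 'fy': 601.6751752844, 'cx': 324.17211578520585, 'cy': 232.03036696295018, 'T': array([[ 1.36594950e-01,  7.55697742e-01, -6.40517558e-01,
         1.56257434e+00],
       [ 9.90626903e-01, -1.04461436e-01,  8.80122019e-02,
        -1.07375730e-01],
       [-3.98761629e-04, -6.46535947e-01, -7.62883419e-01,
         1.43434519e+00],
       [ 0.00000000e+00,  0.0000000
[... 949 characters left out ...]
4,  0.00442377,  0.02623767],
       [ 0.00242953, -0.20799013, -0.97812791,  1.65379713],
       [ 0.        ,  0.        ,  0.        ,  1.        ]])}
lamp [([271.0, 178.0, 314.0, 281.0], 0.91)]
lamp_arm [([275.0, 180.0, 312.0, 285.0], 0.71)]
finial [([276.0, 175.0, 312.0, 283.0], 0.55)]
shade []
bin_shell [([438.0, 210.0, 510.0, 326.0], 0.56)]
bin [([433.0, 214.0, 479.0, 324.0], 0.77)]
bin_handle [([436.0, 216.0, 481.0, 324.0], 0.86)]
brush [([300.0, 284.0, 314.0, 308.0], 0.73)]
mat [([248.0, 229.0, 326.0, 310.0], 0.91)]
bowl [([335.0, 208.0, 374.0, 249.0], 0.62), ([214.0, 210.0, 238.0, 237.0], 0.43)]
cup [([213.0, 208.0, 239.0, 238.0], 0.76)]
stand [([128.0, 280.0, 178.0, 318.0], 0.62)]
```

```bash
python3 - <<'E'
import cv2
a=cv2.imread("pics/top0.png")[160:340,110:530]
b=cv2.imread("pics/scene0.png")[170:350,110:490]
cv2.imwrite("pics/a.png",cv2.resize(a,(798,342),interpolation=cv2.INTER_CUBIC))
cv2.imwrite("pics/b.png",cv2.resize(b,(798,378),interpolation=cv2.INTER_CUBIC))
E
```

```text
(no output)
```

View pics/a.png

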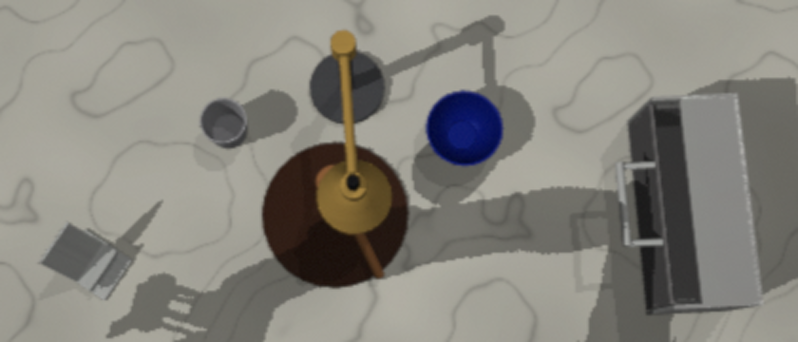

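View pics/b.png

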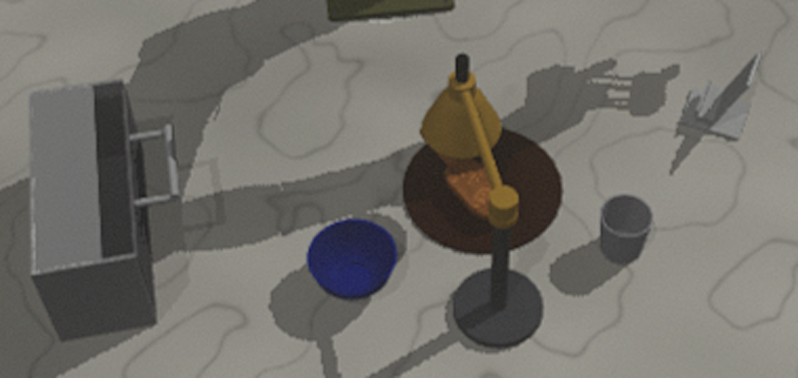

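The top view shows the lamp foot at crop pixel (347,87), the finial at (353,182), the bowl at (465,128), and the bin front facing left (+y) with the handle at (620–628, 164–246). In the scene view the handle is at (171–177, 126–200). The bin looks slightly ajar, and the brush is under the shade.

```bash
cat > h.py <<'E'
from plant import r,snapshot,get_calibration,boxes_of
import cv2,numpy as np
from scipy.spatial.transform import Rotation as R
C={n:get_calibration(n) for n in("top","scene")}
def ray(n,p):
    c=C[n];d=np.array([(p[0]-c["cx"])/c["fx"],(p[1]-c["cy"])/c["fy"],1]);T=c["T"];return T[:3,3],T[:3,:3]@d
def atz(n,p,z):
    o,d=ray(n,p);return o+d*(z-o[2])/d[2]
def tri(pt,ps):
    A=np.zeros((3,3));b=np.zeros(3)
    for n,p in(("top",pt),("scene",ps)):
        o,d=ray(n,p);d=d/np.linalg.norm(d);M=np.eye(3)-np.outer(d,d);A+=M;b+=M@o
    return np.linalg.solve(A,b)
def proj(n,P):
    T=C[n]["T"];q=T[:3,:3].T@(np.array(P)-T[:3,3]);c=C[n];return np.array([c["fx"]*q[0]/q[2]+c["cx"],c["fy"]*q[1]/q[2]+c["cy"]])
A=lambda x,y:(110+x/1.9,160+y/1.9)
B=lambda x,y:(110+x/2.1,170+y/2.1)
def rel(p):
    "world point for TCP -> shift in tool axes (fractions)"
    s=r.get_state();return R.from_quat(s["eef_rot"]).inv().apply(np.array(p)-s["tool_pos"])
E
python3 - <<'E'
from h import *
np.set_printoptions(precision=4,suppress=True)
print("tool axes\n",R.from_quat(r.get_state()["eef_rot"]).as_matrix())
print("foot",atz("top",A(347,87),.014),atz("scene",B(498,310),.014))
print("collar",atz("top",A(343,42),.248),atz("scene",B(504,196),.248))
print("finial",atz("top",A(353,181),.28),atz("scene",B(462,57),.282), tri(A(353,182),B(462,59)))
print("bowl rim",atz("top",A(465,127),.06),atz("scene",B(352,252),.06))
for n,k in(("top",A),("scene",B)):
    im=cv2.imread(f"pics/{n}0.png").astype(int);m=((im[...,0]>im[...,2]+50)).astype(np.uint8)
    l,_,st,ce=cv2.connectedComponentsWithStats(m);i=1+np.argmax(st[1:,4]);print(n,"blue",st[i],ce[i],atz(n,ce[i],.04))
print("handle",tri(A(620,164),B(171,126)),tri(A(628,246),B(177,200)))
print("top front edge",atz("top",A(681,97),.155),atz("top",A(700,306),.155),atz("scene",B(94,85),.155),atz("scene",B(102,268),.155))
print("top rear edge",atz("top",A(738,95),.155),atz("top",A(760,303),.155),atz("scene",B(30,95),.155),atz("scene",B(33,272),.155))
print("mat",atz("top",A(336,214),.005),atz("scene",B(482,188),.005))
a=cv2.imread("pics/top0.png")[200:335,420:520];b=cv2.imread("pics/scene0.png")[200:335,115:215]
cv2.imwrite("pics/c.png",cv2.resize(np.hstack([a,b]),(800,540),interpolation=cv2.INTER_CUBIC))
E
```

```text
tool axes
 [[ 0.9692 -0.      0.2463]
 [-0.2463  0.      0.9692]
 [-0.     -1.      0.    ]]
foot [0.6695 0.0777 0.014 ] [0.6856 0.077  0.014 ]
collar [0.6707 0.0782 0.248 ] [0.6759 0.0789 0.248 ]
finial [0.4714 0.0567 0.28  ] [0.4776 0.0573 0.282 ] [0.4715 0.0575 0.272 ]
bowl rim [ 0.5998 -0.1072  0.06  ] [ 0.5994 -0.1052  0.06  ]
top blue [ 335  208   39   39 1191] [354.1469 226.9362] [ 0.6041 -0.1071  0.04  ]
scene blue [264 294  23  16 240] [275.4042 302.0708] [ 0.6249 -0.1148  0.04  ]
handle [ 0.5123 -0.3058  0.2464] [ 0.4325 -0.3557  0.0021]
top front edge [ 0.6329 -0.4123  0.155 ] [ 0.3326 -0.4306  0.155 ] [ 0.3413 -0.4311  0.155 ] [ 0.6479 -0.4083  0.155 ]
top rear edge [ 0.6387 -0.4953  0.155 ] [ 0.3395 -0.5144  0.155 ] [ 0.348  -0.5165  0.155 ] [ 0.6424 -0.491   0.155 ]
mat [0.4666 0.0874 0.005 ] [0.4758 0.0884 0.005 ]
```

View pics/c.png

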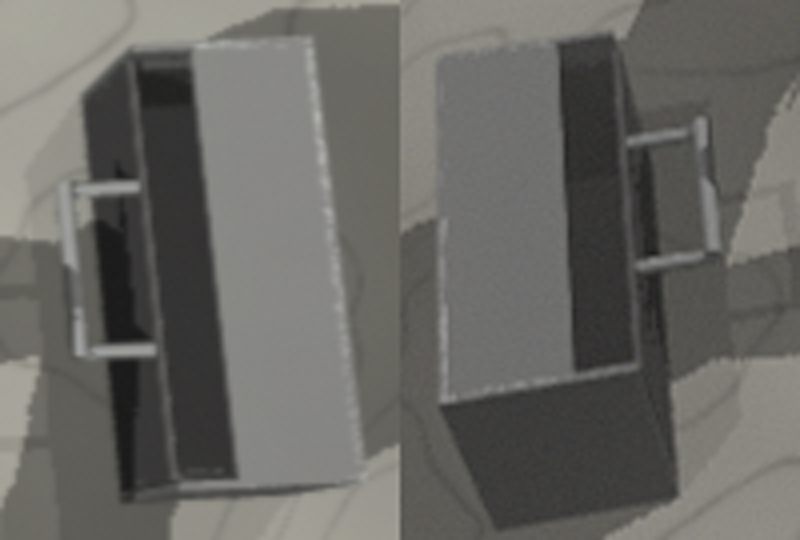

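```bash
python3 - <<'E'
from h import *
np.set_printoptions(precision=4,suppress=True)
D=lambda x,y:(420+x/4,200+y/4)
S=lambda x,y:(115+(x-400)/4,200+y/4)
print("handle far,near",tri(D(67,187),S(713,250)),tri(D(78,352),S(702,122)))
print("panel top far,near",tri(D(134,55),S(637,365)),tri(D(176,478),S(614,40)))
print("shell bottom front",atz("top",D(122,498),0),atz("scene",S(675,497),0))
E
python3 -m handwheel '[[[0,-0.04,0,0,0,0],[0,-0.08,0,0,0,0],[0,-0.1,0,0,0,0],[0.22,-0.1,-0.226,0,0,0],[0.22,-0.1,-0.226,0,0,0],[0.22,-0.1,-0.226,0,0,0],[0.22,-0.1,-0.226,0,0,0],[0.22,-0.1,-0.226,0,0,0],[0.22,-0.1,-0.226,0,0,0],[0.22,-0.1,-0.226,0,0,0],[0.22,-0.1,-0.226,0,0,0],[0.22,-0.1,-0.226,0,0,0]]]' 1 20
python3 -m handwheel '[[[0.22,0,-0.227,0,0,0],[0.22,0,-0.227,0,0,0],[0.22,0,-0.227,0,0,0],[0.22,0,-0.227,0,0,0],[0.22,0,-0.227,0,0,0],[0.22,0,-0.227,0,0,0],[0.22,0,-0.227,0,0,0],[0.22,0,-0.227,0,0,0],[0.22,0,-0.227,0,0,0],[0.22,0,-0.227,0,0,0]]]'
python3 -c "
from h import *
print(rel([.4725,.057,.249]),R.from_quat(r.get_state()['eef_rot']).as_matrix().round(3))"
```

```text
handle far,near [ 0.5329 -0.3254  0.1386] [ 0.4189 -0.3319  0.1406]
panel top far,near [ 0.6263 -0.3723  0.1455] [ 0.3361 -0.3945  0.146 ]
shell bottom front [ 0.3306 -0.396   0.    ] [ 0.6363 -0.3723  0.    ]
clock: 2.3
tool_pos: [0.3147, 0.3267, 0.3388]
eef_rot: [0.702, -0.09, 0.092, -0.7]
contact_force: [-0.2, 0.4, -0.0]
opening: 0.998
clock: 3.13
tool_pos: [0.4693, 0.0579, 0.3386]
eef_rot: [-0.701, 0.089, -0.089, 0.702]
contact_force: [-0.7, 0.7, -0.2]
opening: 0.998
[ 0.00330375  0.08960287 -0.00010851] [[ 0.969  0.     0.249]
 [-0.249  0.     0.969]
 [-0.    -1.     0.   ]]
```

```bash

python3 -m handwheel '[[[0.003,0.04,0,0,0,0],[0.003,0.07,0,0,0,0],[0.003,0.08,0,0,0,0],[0.003,0.09,0,0,0,0],[0.003,0.09,0,0,0,0]]]' 1 15
python3 -m handwheel '[[[0,0,0,0,0,0],[0,0,0,0,0,0],[0,0,0,0,0,0],[0,0,0,0,0,0],[0,0,0,0,0,0],[0,0,0,0,0,0]]]' -1 15
python3 - <<'E'
from h import *
np.set_printoptions(precision=4,suppress=True)
s=r.get_state();M=R.from_quat(s["eef_rot"]).as_matrix()
print(s["tool_pos"],s["opening"])
post=np.array([.671,.078]);p=s["tool_pos"][:2]-post;a0=np.arctan2(p[1],p[0])%(2*np.pi);print("r",np.linalg.norm(p),a0)
b=np.array([.600,-.1065])-post;a1=np.arctan2(b[1],b[0])%(2*np.pi);print("bowl r",np.linalg.norm(b),a1)
for a in np.linspace(a0,a1,12):
    q=post+.2*np.array([np.cos(a),np.sin(a)])-s["tool_pos"][:2]; print(round(a,3),q,(M.T@np.r_[q,0]))
snapshot("top");im=snapshot("top");cv2.imwrite("pics/t1.png",im[:,:,::-1])
E
```

```text
clock: 3.55
tool_pos: [0.4698, 0.0599, 0.247]
eef_rot: [-0.702, 0.088, -0.085, 0.702]
contact_force: [-0.7, 0.5, 0.0]
opening: 0.998
clock: 4.05
tool_pos: [0.4719, 0.0577, 0.2491]
eef_rot: [-0.702, 0.088, -0.088, 0.702]
contact_force: [-0.5, 0.3, 0.6]
opening: 0.57
[0.4719 0.0577 0.2491] 0.57022956889206
r 0.20015465822587897 3.243141722299603
bowl r 0.19768978223469216 4.345033559497465
3.243 [0.0002 0.    ] [0.0001 0.     0.0001]
3.343 [ 0.0032 -0.0198] [ 0.008  -0.     -0.0184]
3.443 [ 0.0082 -0.0392] [ 0.0176 -0.     -0.036 ]
3.544 [ 0.0151 -0.058 ] [ 0.0289 -0.     -0.0525]
3.644 [ 0.0238 -0.076 ] [ 0.0418 -0.     -0.0678]
3.744 [ 0.0343 -0.093 ] [ 0.0562  0.     -0.0817]
3.844 [ 0.0465 -0.1089] [ 0.0719  0.     -0.0941]
3.944 [ 0.0602 -0.1236] [ 0.0888  0.     -0.1049]
4.045 [ 0.0753 -0.1367] [ 0.1066  0.     -0.114 ]
4.145 [ 0.0916 -0.1483] [ 0.1253  0.     -0.1212]
4.245 [ 0.109  -0.1582] [ 0.1446  0.     -0.1265]
4.345 [ 0.1273 -0.1664] [ 0.1644  0.0001 -0.1299]
```

```bash

python3 -m handwheel '[[[0,0,0,0,0,0],[0,0,0,0,0,0],[0,0,0,0,0,0],[0,0,0,0,0,0],[0,0,0,0,0,0],[0,0,0,0,0,0],[0,0,0,0,0,0],[0,0,0,0,0,0]]]' -1 15
python3 -m handwheel '[[[0.008,0,-0.018,0,0,0],[0.018,0,-0.036,0,0,0],[0.029,0,-0.053,0,0,0],[0.042,0,-0.068,0,0,0],[0.056,0,-0.082,0,0,0],[0.072,0,-0.094,0,0,0],[0.089,0,-0.105,0,0,0],[0.107,0,-0.114,0,0,0],[0.125,0,-0.121,0,0,0],[0.145,0,-0.1265,0,0,0],[0.164,0,-0.13,0,0,0],[0.164,0,-0.13,0,0,0]]]'
python3 - <<'E'
from h import *
np.set_printoptions(precision=4,suppress=True)
snapshot("top");s=r.get_state();print(s["tool_pos"],s["contact_force"],s["opening"])
im=snapshot("top");cv2.imwrite("pics/t2.png",im[:,:,::-1]);im2=snapshot("scene")
cv2.imwrite("pics/d.png",np.vstack([cv2.resize(im[160:340,110:530],(700,300)),cv2.resize(im2[170:350,110:490],(700,300))])[:,:,::-1])
E
```

```text
clock: 4.82
tool_pos: [0.472, 0.0578, 0.2488]
eef_rot: [-0.701, 0.087, -0.088, 0.702]
contact_force: [1.6, 1.0, -0.5]
opening: 0.196
clock: 5.82
tool_pos: [0.6024, -0.1083, 0.2489]
eef_rot: [-0.701, 0.086, -0.089, 0.703]
contact_force: [2.2, 2.9, 4.3]
opening: 0.194
[ 0.6009 -0.1078  0.2489] [1.4495 2.8361 2.3374] 0.19718499025474895
```

View pics/d.png

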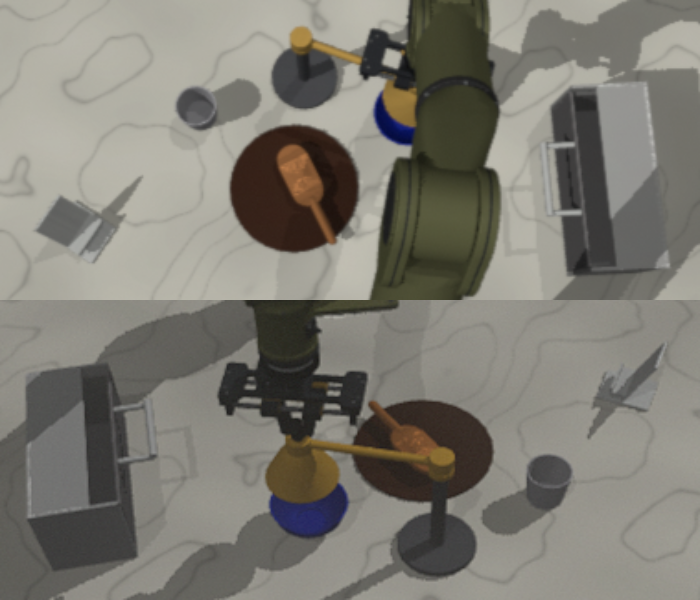

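The finial is held at (0.601,-0.108), with the shade over the bowl and the brush uncovered. Next I release, lift and move off toward the brush.

```bash

python3 -m handwheel '[[[0,0,0,0,0,0],[0,0,0,0,0,0],[0,0,0,0,0,0],[0,0,0,0,0,0],[0,0,0,0,0,0],[0,-0.03,0,0,0,0],[0,-0.07,0,0,0,0],[0,-0.1,0,0,0,0],[-0.1,-0.1,-0.1,0,0,0],[-0.1,-0.1,-0.1,0,0,0],[-0.1,-0.1,-0.1,0,0,0],[-0.1,-0.1,-0.1,0,0,0]]]' 0 
python3 -m handwheel '[[[-0.04,0,-0.03,0,0,0],[-0.08,0,-0.06,0,0,0],[-0.08,0,-0.06,0,0,0],[-0.08,0,-0.06,0,0,0]]]'
python3 - <<'E'
from h import *
np.set_printoptions(precision=4,suppress=True)
im=snapshot("top");s=r.get_state();print(s["tool_pos"]);im2=snapshot("scene")
cv2.imwrite("pics/t3.png",im[:,:,::-1]);cv2.imwrite("pics/s3.png",im2[:,:,::-1])
print(boxes_of("brush","top"),boxes_of("brush","scene"))
cv2.imwrite("pics/e.png",np.hstack([cv2.resize(im[170:320,240:390],(400,400),interpolation=2),cv2.resize(im2[190:340,240:390],(400,400),interpolation=2)])[:,:,::-1])
E
```

```text
clock: 6.97
tool_pos: [0.4714, -0.185, 0.3488]
eef_rot: [0.702, -0.091, 0.089, -0.7]
contact_force: [-0.4, -0.5, 0.0]
opening: 0.502
clock: 7.3
tool_pos: [0.3799, -0.2218, 0.3488]
eef_rot: [0.702, -0.091, 0.089, -0.701]
contact_force: [-0.1, 0.2, 0.8]
opening: 0.499
[ 0.3829 -0.2205  0.349 ]
[] [{'bbox': [307.8, 231.8, 349.1, 273.1], 'confidence': 0.63}, {'bbox': [253.8, 277.6, 300.3, 312.8], 'confidence': 0.33}]
```

View pics/e.png

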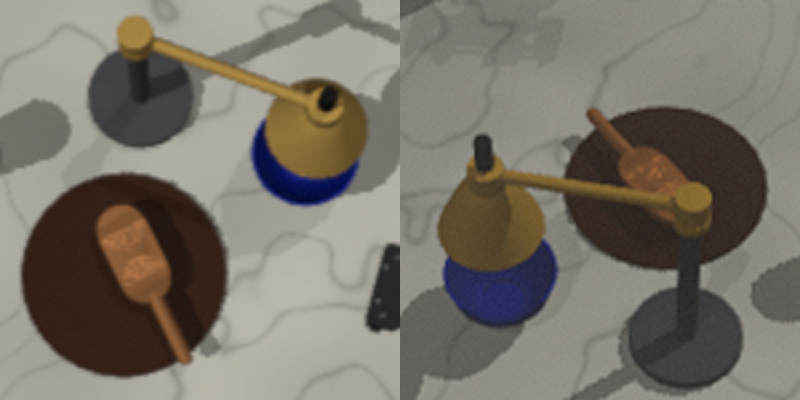

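```bash
python3 - <<'E'
from h import *
np.set_printoptions(precision=4,suppress=True)
E=lambda x,y:(240+x/2.6667,170+y/2.6667)
F=lambda x,y:(240+(x-400)/2.6667,190+y/2.6667)
print("finial",tri(E(328,90),F(483,138)),atz("top",E(328,90),.282),atz("scene",F(483,138),.282))
c=atz("top",E(135,254),.033);t=atz("top",E(183,358),.024);h=atz("top",E(118,207),.031)
print("head",c,"tip",t,np.linalg.norm((t-c)[:2]),"headend",h,np.degrees(np.arctan2(*(c-t)[1::-1])))
print("scene tip",atz("scene",F(592,113),.024))
im=cv2.imread("pics/t3.png")[170:320,240:390];hsv=cv2.cvtColor(im,cv2.COLOR_BGR2HSV)
m=((hsv[...,0]<16)&(hsv[...,1]>90)&(hsv[...,2]>85)).astype(np.uint8)
l,_,st,ce=cv2.connectedComponentsWithStats(m);i=1+np.argmax(st[1:,4]);print(st[i],ce[i])
y,x=np.where(l==i);P=np.array([atz("top",(a+240,b+170),.030)[:2] for a,b in zip(x,y)])
u,s,vt=np.linalg.svd(P-P.mean(0),full_matrices=False);d=vt[0];
if d[0]<0:d=-d
n=np.array([-d[1],d[0]]);k=(P-P.mean(0))@d;w=(P-P.mean(0))@n;o=P.mean(0)
print("axis",d,np.degrees(np.arctan2(d[1],d[0])),"len",k.min(),k.max(),"wid head",w[k>0].min(),w[k>0].max())
print("origin",o+d*(k.min()+.135), o+d*(k.max()-.058)+n*(w[k>0].min()+w[k>0].max())/2)
# rims of bowl and shade
r2=lambda n,cx,cy,z,R0:[proj(n,(cx+R0*np.cos(a),cy+R0*np.sin(a),z)) for a in np.linspace(0,6.283,40)]
for n in("top","scene"):
    J=cv2.resize(cv2.imread(f"pics/{n[0]}3.png"),None,fx=4,fy=4)
    for c,col in(((.600,-.1065,.06,.06),(255,255,0)),((.6005,-.1075,.142,.054),(0,255,255))):
        cv2.polylines(J,[np.int32(np.array(r2(n,*c))*4+2)],True,col,1)
    cv2.imwrite(f"pics/o{n}.png",J[760:1080,1240:1640] if n=="top" else J[920:1320,920:1320])
a=cv2.imread("pics/otop.png");b=cv2.imread("pics/oscene.png");cv2.imwrite("pics/f.png",np.hstack([cv2.copyMakeBorder(a,0,400-a.shape[0],0,0,0),b]))
E
```

```text
finial [ 0.6088 -0.1087  0.2826] [ 0.609  -0.1087  0.282 ] [ 0.6083 -0.1089  0.282 ]
head [0.4847 0.0762 0.033 ] tip [0.3737 0.0199 0.024 ] 0.1244135950954221 headend [0.5368 0.097  0.031 ] 26.86476803435323
scene tip [0.3747 0.0181 0.024 ]
[ 36  77  36  59 810] [51.8765 99.4185]Traceback (most recent call last):
  File "<stdin>", line 12, in <module>
ValueError: Calling nonzero on 0d arrays is not allowed. Use np.atleast_1d(scalar).nonzero() instead. If the context of this error is of the form `arr[nonzero(cond)]`, just use `arr[cond]`.
```

```bash
cat > m.py <<'E'
from h import *
np.set_printoptions(precision=4,suppress=True)
im=cv2.imread("pics/t3.png")[170:320,240:390];hsv=cv2.cvtColor(im,cv2.COLOR_BGR2HSV)
m=((hsv[...,0]<16)&(hsv[...,1]>90)&(hsv[...,2]>85)).astype(np.uint8)
_,l,st,ce=cv2.connectedComponentsWithStats(m);i=1+np.argmax(st[1:,4])
y,x=np.where(l==i);P=np.array([atz("top",(a+240,b+170),.030)[:2] for a,b in zip(x,y)])
u,s,vt=np.linalg.svd(P-P.mean(0),full_matrices=False);d=vt[0]
if d[0]<0:d=-d
n=np.array([-d[1],d[0]]);k=(P-P.mean(0))@d;w=(P-P.mean(0))@n;o=P.mean(0)
print("axis",d,np.degrees(np.arctan2(d[1],d[0])),"len",k.min(),k.max(),"wid head",w[k>0].min(),w[k>0].max())
print("origin",o+d*(k.min()+.135), o+d*(k.max()-.058)+n*(w[k>0].min()+w[k>0].max())/2)
r2=lambda n,cx,cy,z,R0:[proj(n,(cx+R0*np.cos(a),cy+R0*np.sin(a),z)) for a in np.linspace(0,6.283,40)]
for n in("top","scene"):
    J=cv2.resize(cv2.imread(f"pics/{n[0]}3.png"),None,fx=4,fy=4)
    for c,col in(((.600,-.1065,.06,.06),(255,255,0)),((.6005,-.1075,.142,.054),(0,255,255)),((.6005,-.1075,.282,.009),(0,0,255)),((.671,.078,.248,.018),(0,0,255)),((.671,.078,.014,.06),(0,0,255))):
        cv2.polylines(J,[np.int32(np.array(r2(n,*c))*4+2)],True,col,1)
    cv2.imwrite(f"pics/o{n}.png",J[680:1080,1100:1500] if n=="top" else J[920:1320,1020:1420])
a=cv2.imread("pics/otop.png");b=cv2.imread("pics/oscene.png");cv2.imwrite("pics/f.png",np.hstack([a,b]))
E
python3 m.py
```

```text
axis [0.8828 0.4698] 28.022240222531806 len -0.11652075198012192 0.0726257249824158 wid head -0.028336666949867893 0.028312040750665804
origin [0.4895 0.0809] [0.4861 0.0791]
```

View pics/f.png

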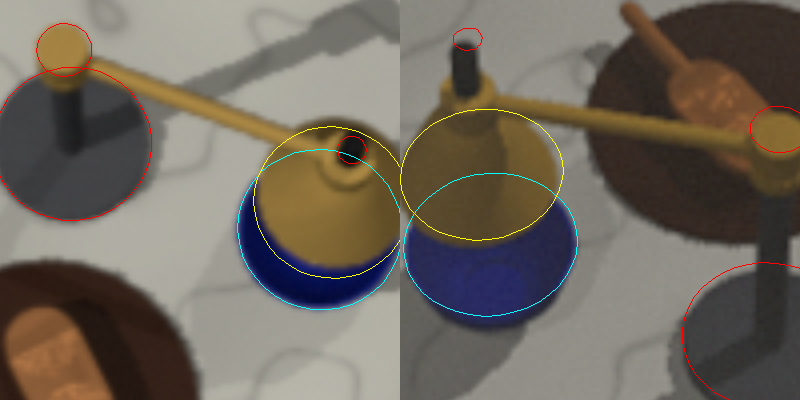

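```bash
python3 - <<'E'
from h import *
from scipy.optimize import least_squares
np.set_printoptions(precision=4,suppress=True)
def circ(n,c,z,R0):return np.array([proj(n,(c[0]+R0*np.cos(a),c[1]+R0*np.sin(a),z)) for a in np.linspace(0,6.283,200)])
for n in("top","scene"):
    for k,f in(("bowl0","0"),("shade","3")):
        J=cv2.imread(f"pics/{n}0.png" if f=="0" else f"pics/{n[0]}3.png");hs=cv2.cvtColor(J,cv2.COLOR_BGR2HSV)
        if k=="shade":
            m=(hs[...,0]>14)&(hs[...,0]<30)&(hs[...,1]>90);c0=(.6,-.107,.142,.054)
        else: m=(hs[...,0]>105)&(hs[...,0]<130)&(hs[...,1]>100);c0=(.6,-.1065,.06,.06)
        e=circ(n,c0[:2],*c0[2:]);lo=e.min(0)-8;hi=e.max(0)+8
        g=np.zeros_like(m);g[int(lo[1]):int(hi[1]),int(lo[0]):int(hi[0])]=1;y,x=np.where(m&g)
        obs=[x.min()-.5,x.max()+.5,y.max()+.5] if not(k=="shade" and n=="scene") else [x.min()-.5,np.nan,y.max()+.5]
        pr=[e[:,0].min(),e[:,0].max(),e[:,1].max()]
        print(n,k,"observed L,R,bottom",obs,"predicted",np.array(pr), "n",len(x))
E
```

```text
top bowl0 observed L,R,bottom [np.float64(334.5), np.float64(374.5), np.float64(246.5)] predicted [333.9298 375.067  246.9729] n 1225
top shade observed L,R,bottom [np.float64(328.5), np.float64(377.5), np.float64(236.5)] predicted [337.7749 376.7087 239.2336] n 1149
scene bowl0 observed L,R,bottom [np.float64(256.5), np.float64(298.5), np.float64(311.5)] predicted [255.4342 298.8604 308.5494] n 1170
scene shade observed L,R,bottom [np.float64(253.5), nan, np.float64(290.5)] predicted [254.8086 295.4213 289.3302] n 1266
```

```bash

python3 -m handwheel '[[[0.188,0,0.162,0,0,0],[0.188,0,0.162,0,0,0],[0.188,0,0.162,0,0,0],[0.188,0,0.162,0,0,0],[0.188,0,0.162,0,0,0],[0.188,0,0.162,0,0,0],[0.188,0,0.162,0,0,0],[0.188,0,0.162,0,0,0],[0.188,0.04,0.162,0,0,0],[0.188,0.07,0.162,0,0,0],[0.188,0.1,0.162,0,0,0],[0.188,0.1,0.162,0,0,0]]]' 0 15
python3 -m handwheel '[[[0,0,0,0,0,0],[0,0,0,0,0,0],[0,0,0,0,0,0],[0,0,0,0,0,0],[0,0,0,0,0,0],[0,0,0,0,0,0],[0,0,0,0,0,0],[-0.003,0,0.001,0,0,0],[-0.006,0,0.002,0,0,0],[-0.006,0,0.002,0,0,0],[-0.006,0,0.002,0,0,0],[-0.006,0,0.002,0,0,0]]]' -1 15
python3 -m handwheel '[[[0,0,0,0,0,0],[0,0,0,0,0,0],[0,0,0,0,0,0],[0,0,0,0,0,0],[0,-0.02,0,0,0,0],[0,-0.06,0,0,0,0],[0,-0.1,0,0,0,0],[-0.1,-0.1,-0.1,0,0,0],[-0.1,-0.1,-0.1,0,0,0],[-0.1,-0.1,-0.1,0,0,0],[-0.1,-0.1,-0.1,0,0,0]]]' -0.4
python3 -m handwheel '[[[-0.04,0,-0.03,0,0,0],[-0.07,0,-0.08,0,0,0],[-0.07,0,-0.08,0,0,0],[-0.07,0,-0.08,0,0,0]]]' 0
python3 - <<'E'
from h import *
for n in("top","scene"):
    im=snapshot(n);cv2.imwrite(f"pics/{n}4.png",im[:,:,::-1]);hs=cv2.cvtColor(im,cv2.COLOR_RGB2HSV)
    m=(hs[...,0]>14)&(hs[...,0]<30)&(hs[...,1]>90);g=np.zeros_like(m)
    if n=="top":g[190:260,335:390]=1
    else:g[230:300,240:290]=1
    y,x=np.where(m&g);print(n,x.min(),x.max(),y.max())
print(r.get_state()["tool_pos"],R.from_quat(r.get_state()['eef_rot']).as_matrix().round(3), rel([.476-.052*0,-.3287,.25]))
E
```

```text
clock: 8.5
tool_pos: [0.6023, -0.1088, 0.2431]
eef_rot: [0.702, -0.092, 0.083, -0.701]
contact_force: [-1.7, -0.2, -0.9]
opening: 0.498
clock: 9.5
tool_pos: [0.6024, -0.1073, 0.2507]
eef_rot: [0.702, -0.087, 0.09, -0.701]
contact_force: [-1.2, -2.9, 5.6]
opening: 0.197
clock: 10.42
tool_pos: [0.4748, -0.1811, 0.3488]
eef_rot: [0.702, -0.091, 0.088, -0.7]
contact_force: [0.1, 0.7, -0.6]
opening: 0.3
clock: 10.75
tool_pos: [0.3875, -0.2419, 0.3487]
eef_rot: [0.702, -0.092, 0.09, -0.7]
contact_force: [0.1, 0.3, 0.3]
opening: 0.504
top 335 376 238
scene 255 289 289
[ 0.39217264 -0.2382636   0.34883229] [[ 0.969  0.     0.248]
 [-0.248  0.     0.969]
 [ 0.    -1.     0.   ]] [ 0.10360884  0.09885218 -0.06683595]
```

```bash

python3 -m handwheel '[[[0.04,0,-0.02,0,-0.035,0],[0.08,0.03,-0.05,0,-0.07,0],[0.104,0.06,-0.067,0,-0.104,0],[0.104,0.1,-0.067,0,-0.104,0],[0.104,0.129,-0.067,0,-0.104,0],[0.104,0.129,-0.067,0,-0.104,0],[0.104,0.129,-0.067,0,-0.104,0],[0.104,0.129,-0.067,0,-0.104,0]]]' 0 20
python3 - <<'E'
from h import *
snapshot("top");im=snapshot("top");im2=snapshot("scene")
cv2.imwrite("pics/g.png",np.hstack([cv2.resize(im[200:335,420:520],(400,540)),cv2.resize(im2[200:335,115:215],(400,540))])[:,:,::-1])
print(r.get_state()["tool_pos"],R.from_quat(r.get_state()['eef_rot']).as_matrix().round(3), rel([.476,-.3287,.1206]))
E
```

```text
clock: 11.52
tool_pos: [0.4785, -0.3276, 0.2214]
eef_rot: [0.707, 0.029, -0.027, -0.706]
contact_force: [-0.9, 0.4, 1.2]
opening: 0.498
[ 0.47840546 -0.32856506  0.22255138] [[ 0.997  0.004 -0.079]
 [ 0.079 -0.002  0.997]
 [ 0.004 -1.    -0.003]] [-0.0028448   0.10193962  0.00032917]
```

View pics/g.png

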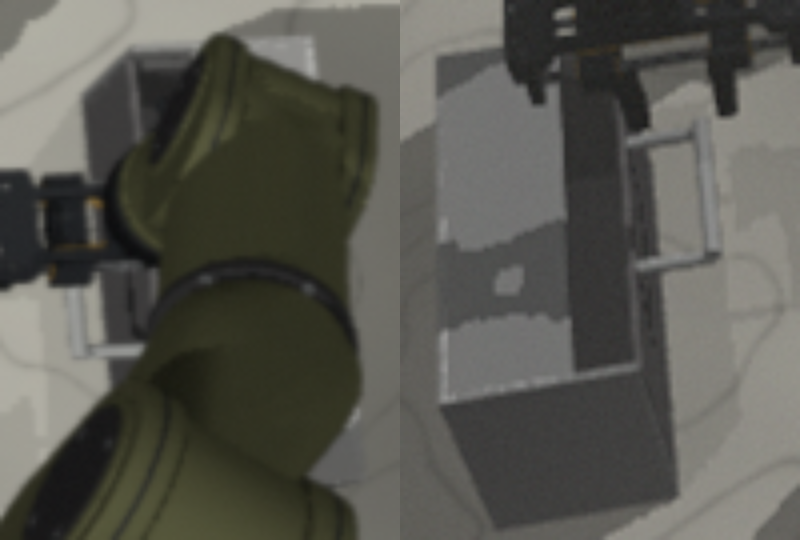

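```bash

python3 -m handwheel '[[[-0.002,0.04,0,0,0,0],[-0.002,0.07,0,0,0,0],[-0.002,0.09,0,0,0,0],[-0.002,0.102,0,0,0,0],[-0.002,0.102,0,0,0,0],[-0.002,0.102,0,0,0,0]]]' 0 20
python3 -m handwheel '[[[0,0,0,0,0,0],[0,0,0,0,0,0],[0,0,0,0,0,0],[0,0,0,0,0,0],[0,0,0,0,0,0],[0,0,0,0,0,0],[0,0,0,0,0,0],[0,0,0,0,0,0]]]' -1 20
python3 -c "
from h import *
s=r.get_state();print(s)"
```

```text
clock: 12.17
tool_pos: [0.4756, -0.3289, 0.119]
eef_rot: [0.707, 0.028, -0.027, -0.706]
contact_force: [-0.2, 0.1, 0.4]
opening: 0.498
clock: 12.83
tool_pos: [0.4749, -0.3283, 0.1181]
eef_rot: [-0.706, -0.028, 0.028, 0.707]
contact_force: [-1.1, 1.4, 6.1]
opening: 0.105
{'clock': 12.8333, 'q': array([ 0.60237085,  0.79431267, -0.13255238,  1.81522048,  0.18254081,
        0.5437851 ,  2.00145424]), 'qd': array([ 1.33166501e-04, -9.53199004e-04,  3.45879584e-04,  4.54334716e-05,
        6.94840187e-04,  5.64815873e-04,  2.02805371e-04]), 'joint_torque': array([ 5.83192706e-01, -4.92216039e+01,  2.62088031e-01, -1.00965750e+01,
        2.59201890e-01, -3.81719358e-01,  3.24544519e-03]), 'tool_pos': array([ 0.47492482, -0.32834899,  0.11807958]), 'eef_rot': array([-0.70646938, -0.02770117,  0.02752519,  0.70666543]), 'contact_force': array([-1.10033003,  1.37810475,  6.10142433]), 'moment': array([0.39481365, 0.11538299, 0.05985862]), 'opening': 0.10474618192062375}
```

```bash

python3 -m handwheel '[[[0,0.003,0.007,0,0,0],[0,0.008,0.017,0,0,0],[0,0.014,0.027,0,0,0],[0,0.02,0.036,0,0,0],[0,0.02,0.036,0,0,0]]]' -1 20
python3 - <<'E'
from h import *
snapshot("top");im=snapshot("top");im2=snapshot("scene")
cv2.imwrite("pics/i.png",np.hstack([cv2.resize(im[200:335,400:500],(400,540)),cv2.resize(im2[200:335,135:235],(400,540))])[:,:,::-1])
s=r.get_state();print(s["tool_pos"],s["contact_force"],s["opening"])
E
```

```text
clock: 13.25
tool_pos: [0.4721, -0.2926, 0.097]
eef_rot: [0.707, 0.028, -0.028, -0.706]
contact_force: [1.7, -0.9, -2.8]
opening: 0.099
[ 0.47214572 -0.29304307  0.09741393] [ 1.22215655 -1.20409011 -3.12527858] 0.09797961247238578
```

View pics/i.png

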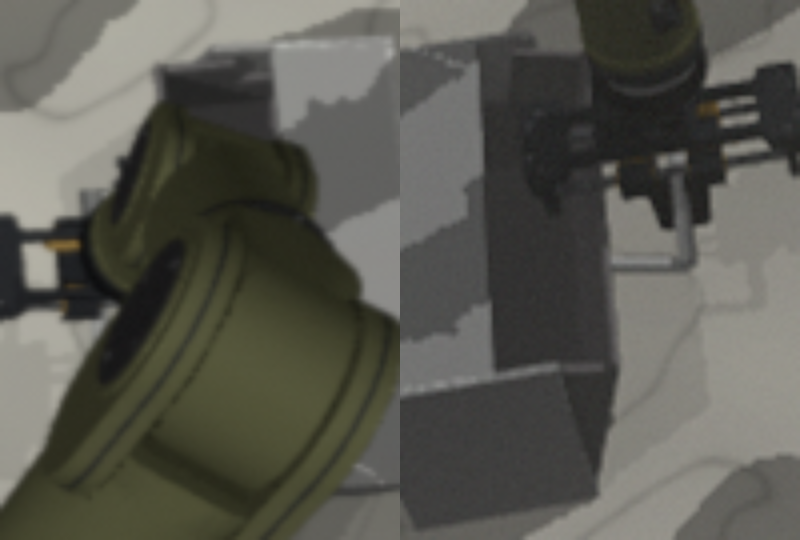

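The bin is moving with the grip (picture: bar between the fingers, panel tilted out). I continue the arc.

```bash

python3 -m handwheel '[[[0,0.007,0.008,0,0,0],[0,0.015,0.016,0,0,0],[0,0.023,0.023,0,0,0],[0,0.032,0.03,0,0,0],[0,0.038,0.034,0,0,0],[0,0.0445,0.038,0,0,0],[0,0.0445,0.038,0,0,0]]]' -1 20
python3 -m handwheel '[[[0,0.002,0.001,0,0,0],[0,0.005,0.003,0,0,0],[0,0.005,0.003,0,0,0],[0,0.005,0.003,0,0,0]]]'
python3 -m handwheel '[[[0,0.002,0.001,0,0,0],[0,0.004,0.002,0,0,0],[0,0.004,0.002,0,0,0],[0,0.004,0.002,0,0,0]]]'
python3 -c "
from h import *
snapshot('top');s=r.get_state();print(s['tool_pos'],s['contact_force'])"
```

```text
clock: 13.98
tool_pos: [0.4691, -0.2545, 0.0524]
eef_rot: [-0.706, -0.028, 0.028, 0.707]
contact_force: [0.7, -0.2, -3.1]
opening: 0.095
clock: 14.32
tool_pos: [0.4691, -0.2526, 0.0489]
eef_rot: [0.707, 0.028, -0.027, -0.706]
contact_force: [-0.8, -1.3, 6.6]
opening: 0.094
clock: 14.65
tool_pos: [0.4695, -0.2527, 0.047]
eef_rot: [0.708, 0.028, -0.026, -0.705]
contact_force: [-2.1, -1.9, 25.0]
opening: 0.092
[ 0.46945494 -0.25265502  0.04695352] [-2.9383127  -2.76410547 24.24471602]
```

```bash

python3 -m handwheel '[[[0,-0.005,0,0,0,0],[0,-0.005,0,0,0,0],[0,-0.005,0,0,0,0],[0,-0.005,0,0,0,0],[0,-0.02,0.003,0,0,0],[0,-0.04,0.006,0,0,0],[0,-0.07,0.02,0,0,0],[0,-0.11,0.03,0,0,0],[0,-0.15,0.04,0,0,0],[0,-0.19,0.04,0,0,0],[0,-0.23,0.04,0,0,0],[0,-0.27,0.04,0,0,0]]]' -0.4
python3 - <<'E'
from h import *
im=snapshot("top");im2=snapshot("scene");cv2.imwrite("pics/top5.png",im[:,:,::-1]);cv2.imwrite("pics/scene5.png",im2[:,:,::-1])
s=r.get_state();print(s["tool_pos"],s["contact_force"],R.from_quat(s['eef_rot']).as_matrix().round(3)); print(rel([.478,.074,.31]))
E
```

```text
clock: 15.7
tool_pos: [0.4648, -0.2092, 0.3157]
eef_rot: [-0.706, -0.027, 0.028, 0.707]
contact_force: [0.8, -0.2, -0.4]
opening: 0.3
[ 0.46888604 -0.21087803  0.31968649] [ 0.4472967  -1.44339267  0.07633916] [[ 0.997  0.011 -0.078]
 [ 0.078 -0.004  0.997]
 [ 0.011 -1.    -0.005]]
[0.03119052 0.00870957 0.28334374]
```

```bash

python3 -m handwheel '[[[0.004,0,0.04,0,-0.03,0],[0.008,0,0.08,0,-0.06,0],[0.012,0,0.12,0,-0.09,0],[0.016,0,0.16,0,-0.128,0],[0.02,0,0.2,0,-0.128,0],[0.031,0,0.24,0,-0.128,0],[0.031,0,0.283,0,-0.128,0],[0.031,0.04,0.283,0,-0.128,0],[0.031,0.08,0.283,0,-0.128,0],[0.031,0.12,0.283,0,-0.128,0],[0.031,0.16,0.283,0,-0.128,0],[0.031,0.16,0.283,0,-0.128,0]]]' 1 25
python3 - <<'E'
from h import *
snapshot("top");snapshot("top");im=snapshot("scene");
s=r.get_state();print(s["tool_pos"],R.from_quat(s['eef_rot']).as_matrix().round(3)); print(rel([.478,.074,.011]))
cv2.imwrite("pics/j.png",cv2.resize(im[160:310,250:450],(800,600))[:,:,::-1])
E
```

```text
clock: 16.8
tool_pos: [0.469, 0.0738, 0.1471]
eef_rot: [-0.686, -0.163, 0.174, 0.687]
contact_force: [-0.6, -0.2, 0.6]
opening: 0.996
[0.47460093 0.07479071 0.15489942] [[ 0.887 -0.    -0.462]
 [ 0.462  0.     0.887]
 [ 0.    -1.     0.   ]]
[ 0.00264134  0.14389901 -0.00230672]
```

View pics/j.png

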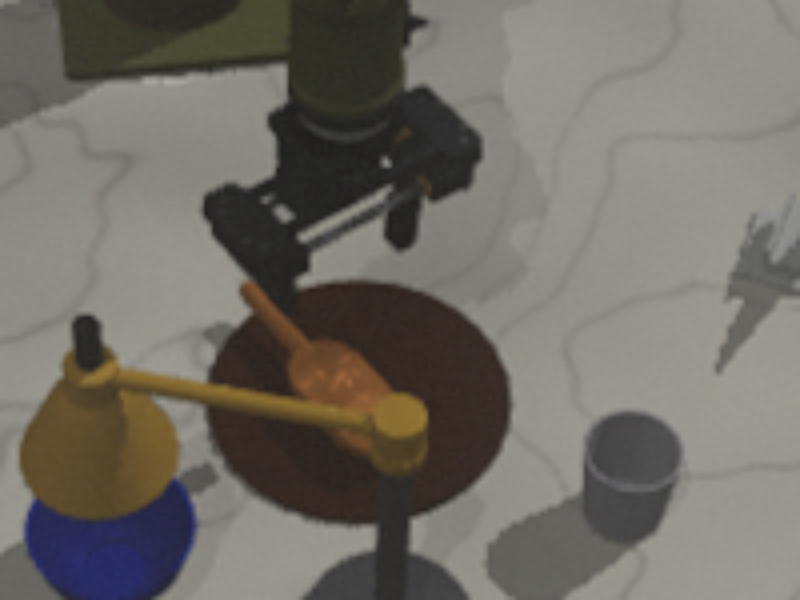

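The gripper straddles the brush head and is square to its axis, so I descend and grasp.

```bash

python3 -m handwheel '[[[0.002,0.035,-0.002,0,0,0],[0.002,0.07,-0.002,0,0,0],[0.002,0.1,-0.002,0,0,0],[0.002,0.12,-0.002,0,0,0],[0.002,0.135,-0.002,0,0,0],[0.002,0.144,-0.002,0,0,0],[0.002,0.144,-0.002,0,0,0],[0.002,0.144,-0.002,0,0,0]]]' 1 30
python3 -m handwheel '[[[0,0,0,0,0,0],[0,0,0,0,0,0],[0,0,0,0,0,0],[0,0,0,0,0,0],[0,0,0,0,0,0],[0,0,0,0,0,0],[0,0,0,0,0,0],[0,0,0,0,0,0]]]' -1 30
python3 -m handwheel '[[[0,-0.015,0,0,0,0],[0,-0.04,0,0,0,0],[0,-0.08,0,0,0,0],[0,-0.12,0,0,0,0],[0,-0.16,0,0,0,0],[0,-0.2,0,0,0,0],[0,-0.24,0,0,0,0],[0,-0.28,0,0,0,0],[0,-0.3,0,0,0,0],[0,-0.3,0,0,0,0],[0,-0.3,0,0,0,0]]]'
python3 - <<'E'
from h import *
np.set_printoptions(precision=4,suppress=True)
snapshot("top");snapshot("top");im=snapshot("scene");
s=r.get_state();print(s["tool_pos"],s["opening"],s["contact_force"],R.from_quat(s['eef_rot']).as_matrix().round(3))
a=cv2.resize(im[90:290,250:450],(400,400)); t=cv2.imread("pics/top5.png")[200:335,400:500]; 
cv2.imwrite("pics/k.png",np.hstack([a[:,:,::-1],cv2.resize(t,(296,400))]))
E
```

```text
clock: 17.62
tool_pos: [0.4785, 0.074, 0.0117]
eef_rot: [-0.687, -0.169, 0.167, 0.687]
contact_force: [0.1, 0.8, -0.7]
opening: 1.003
clock: 18.28
tool_pos: [0.4773, 0.0737, 0.0105]
eef_rot: [0.687, 0.168, -0.168, -0.687]
contact_force: [-0.2, -0.1, 5.1]
opening: 0.634
clock: 19.2
tool_pos: [0.4771, 0.0735, 0.3105]
eef_rot: [0.687, 0.168, -0.168, -0.687]
contact_force: [-0.4, 0.1, -0.7]
opening: 0.628
[0.4758 0.0732 0.3083] 0.6356732160069455 [ 0.431  -0.8007 -1.2328] [[ 0.887 -0.004 -0.462]
 [ 0.462 -0.001  0.887]
 [-0.004 -1.     0.001]]
```

View pics/k.png

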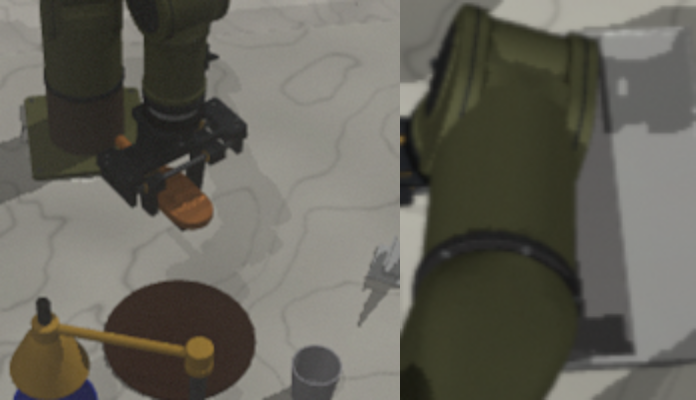

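```bash

python3 -m handwheel '[[[-0.008,-0.02,-0.02,0,0,0],[-0.023,-0.02,-0.055,0,0.012,0],[-0.038,-0.02,-0.09,0,0.025,0],[-0.053,-0.02,-0.125,0,0.04,0],[-0.068,-0.02,-0.16,0,0.055,0],[-0.083,-0.02,-0.195,0,0.07,0],[-0.098,-0.02,-0.23,0,0.085,0],[-0.113,-0.02,-0.265,0,0.1,0],[-0.128,-0.02,-0.3,0,0.115,0],[-0.143,-0.02,-0.335,0,0.128,0],[-0.156,-0.02,-0.366,0,0.128,0],[-0.164,-0.02,-0.386,0,0.128,0]]]'
python3 -m handwheel '[[[0,0,0,0,0,0],[0,0,0,0,0,0]]]'
python3 - <<'E'
from h import *
np.set_printoptions(precision=4,suppress=True)
snapshot("top");im=snapshot("top");im2=snapshot("scene")
s=r.get_state();print(s["tool_pos"],s["opening"],R.from_quat(s['eef_rot']).as_matrix().round(3));print(rel([.509,-.345,.122]))
E=np.array([.997,.077,0]);F=np.array([-.077,.997,0]);H=np.array([.4835,-.382,.005]);c,q=np.cos(.7),np.sin(.7)
def bp(y,x,z):return H+E*y+F*(z*q-x*c)+np.array([0,0,z*c+x*q])
for n,J in(("top",im),("scene",im2)):
    K=cv2.resize(J[:,:,::-1],None,fx=4,fy=4).copy()
    for pts,col in(([bp(a,0,.139) for a in(-.145,.145)],(0,255,255)),([bp(a,.1,.081) for a in(-.145,.145)],(255,255,0)),([bp(a,-.052,.138) for a in(-.06,.06)],(0,0,255))):
        cv2.polylines(K,[np.int32([proj(n,p)*4+2 for p in pts])],False,col,1)
    cv2.imwrite(f"pics/q{n}.png",K)
a=cv2.imread("pics/qtop.png")[780:1340,1580:2080];b=cv2.imread("pics/qscene.png")[780:1340,440:940]
cv2.imwrite("pics/l.png",cv2.resize(np.hstack([a,b]),(800,448)))
E
```

```text
clock: 20.35
tool_pos: [0.508, -0.3487, 0.3274]
eef_rot: [0.707, 0.024, -0.028, -0.707]
contact_force: [-0.5, -0.3, -1.8]
opening: 0.632
clock: 20.52
tool_pos: [0.5087, -0.3452, 0.3275]
eef_rot: [-0.706, -0.025, 0.028, 0.707]
contact_force: [0.2, 0.1, -0.6]
opening: 0.628
[ 0.51   -0.3423  0.3291] 0.6289699650864204 [[ 0.997 -0.002 -0.08 ]
 [ 0.08   0.002  0.997]
 [-0.002 -1.     0.002]]
[-0.0009  0.2071 -0.0031]
```

View pics/l.png

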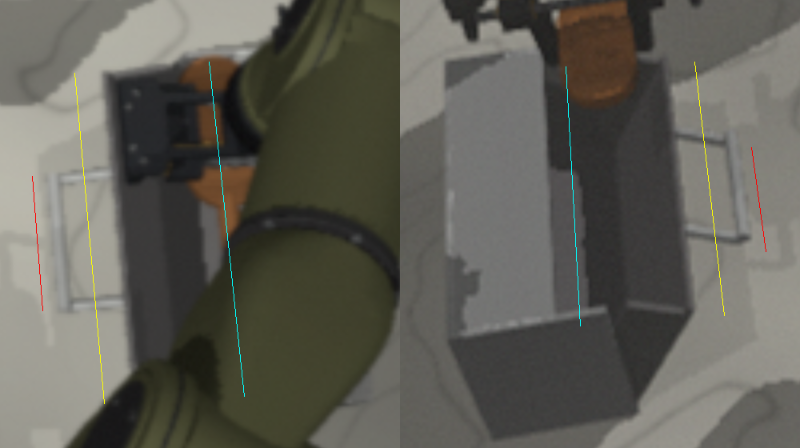

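```bash
python3 - <<'E'
from h import *
np.set_printoptions(precision=4,suppress=True)
t=lambda x,y:(395+x/3.2,195+y/3.2)
s=lambda x,y:(110+(x-400)/3.2,195+y/3.2)
F=np.array([-.077,.997,0]);H=np.array([.4835,-.382,.005])
P=[tri(t(57,178),s(745,238)),tri(t(65,306),s(729,140))]
print(P,[((p-H)@F,p[2]-.005) for p in P])
m=(P[0]+P[1])/2-H;f=m@F;print("theta",np.arctan2(f,m[2])-np.arctan2(52,138))
p=tri(t(109,75),s(690,310));print("panel top far",p,(p-H)@F, np.arctan2((p-H)@F,p[2]-.005))
E
```

```text
[array([ 0.5289, -0.267 ,  0.0917]), array([ 0.4155, -0.2761,  0.0908])] [(np.float64(0.1111996924921065), np.float64(0.08666264000528086)), (np.float64(0.11081585464950483), np.float64(0.08579278788183148))]
theta 0.5500222617139353
panel top far [ 0.6177 -0.3096  0.1179] 0.06188397068840047 0.5013993049752409
```

The bin slipped back to about 0.53 rad when I let go (handle at z≈0.091 instead of 0.077). With the front fingertip on the panel's top edge I'll press it fully open again while the brush hangs in the mouth.

```bash

python3 -m handwheel '[[[0,0.03,-0.006,0,0,0],[0,0.07,-0.006,0,0,0],[0,0.11,-0.006,0,0,0],[0,0.15,-0.006,0,0,0],[0,0.175,-0.006,0,0,0],[0,0.19,-0.006,0,0,0],[0,0.193,-0.006,0,0,0],[0,0.193,-0.006,0,0,0],[0,0.193,-0.006,0,0,0]]]'
python3 -m handwheel '[[[0,0.004,0.001,0,0,0],[0,0.008,0.003,0,0,0],[0,0.012,0.006,0,0,0],[0,0.015,0.009,0,0,0],[0,0.015,0.009,0,0,0]]]'
python3 -c "
from h import *
snapshot('top');s=r.get_state();print(s['tool_pos'],s['contact_force'])"
```

```text
clock: 21.42
tool_pos: [0.5114, -0.3499, 0.1383]
eef_rot: [0.707, 0.029, -0.027, -0.706]
contact_force: [0.3, 0.1, -0.4]
opening: 0.628
clock: 21.83
tool_pos: [0.5104, -0.3382, 0.1234]
eef_rot: [-0.705, -0.029, 0.028, 0.708]
contact_force: [-1.1, 6.1, 8.1]
opening: 0.629
[ 0.51041086 -0.33821997  0.12337468] [-1.01274834  4.86452467  8.38310288]
```

```bash

python3 -m handwheel '[[[0,0.004,0.004,0,0,0],[0,0.008,0.007,0,0,0],[0,0.011,0.01,0,0,0],[0,0.011,0.01,0,0,0]]]'
python3 -m handwheel '[[[0,0.002,0.001,0,0,0],[0,0.004,0.002,0,0,0],[0,0.004,0.002,0,0,0]]]'
python3 -c "
from h import *
snapshot('top');s=r.get_state();print(s['tool_pos'],s['contact_force'])"
```

```text
clock: 22.22
tool_pos: [0.5096, -0.3261, 0.1142]
eef_rot: [-0.704, -0.029, 0.029, 0.709]
contact_force: [-3.8, 10.1, 24.1]
opening: 0.633
clock: 22.47
tool_pos: [0.5097, -0.3259, 0.1138]
eef_rot: [-0.706, -0.029, 0.028, 0.707]
contact_force: [-9.4, 9.8, 48.0]
opening: 0.633
[ 0.50966877 -0.32592452  0.11378609] [-11.04696105   9.48713971  48.89089308]
```

Stop reached again, so the bin is fully open. I back off, centre and release the brush.

```bash

python3 -m handwheel '[[[0,-0.01,0,0,0,0],[0,-0.02,0,0,0,0],[0,-0.021,-0.008,0,0,0],[0,-0.021,-0.016,0,0,0],[0,-0.021,-0.016,0,0,0]]]'
python3 -m handwheel '[[[0,0,0,0,0,0],[0,0,0,0,0,0],[0,0,0,0,0,0],[0,0,0,0,0,0],[0,0,0,0,0,0]]]' 0.5
python3 -m handwheel '[[[0,-0.04,0,0,0,0],[0,-0.08,0,0,0,0],[0,-0.12,0,0,0,0],[0,-0.16,0,0,0,0],[0,-0.2,0,0,0,0],[0,-0.2,0.04,0,0,0],[0,-0.2,0.08,0,0,0],[0,-0.2,0.12,0,0,0],[0,-0.2,0.16,0,0,0],[0,-0.2,0.2,0,0,0]]]'
python3 - <<'E'
from h import *
snapshot("top");im=snapshot("top");im2=snapshot("scene")
s=r.get_state();print(s["tool_pos"],R.from_quat(s['eef_rot']).as_matrix().round(3))
print([boxes_of("brush",n)[:2] for n in("top","scene")])
cv2.imwrite("pics/m.png",np.hstack([cv2.resize(im[195:335,395:520],(400,448)),cv2.resize(im2[195:335,110:235],(400,448))])[:,:,::-1])
E
```

```text
clock: 22.93
tool_pos: [0.5094, -0.3487, 0.1276]
eef_rot: [0.707, 0.026, -0.027, -0.706]
contact_force: [-0.7, -1.0, -1.3]
opening: 0.632
clock: 23.35
tool_pos: [0.51, -0.3451, 0.128]
eef_rot: [-0.706, -0.028, 0.028, 0.707]
contact_force: [-0.6, 0.3, 0.1]
opening: 0.75
clock: 24.18
tool_pos: [0.4938, -0.1441, 0.3284]
eef_rot: [-0.707, -0.028, 0.027, 0.707]
contact_force: [0.1, -0.1, 0.0]
opening: 0.751
[ 0.49450104 -0.14191642  0.32863289] [[ 0.996  0.    -0.086]
 [ 0.086  0.001  0.996]
 [ 0.    -1.     0.001]]
[[{'bbox': [441.2, 242.2, 459.9, 309.2], 'confidence': 0.68}], [{'bbox': [168.7, 246.0, 188.7, 296.7], 'confidence': 0.92}, {'bbox': [396.5, 258.9, 423.6, 292.8], 'confidence': 0.55}]]
```

View pics/m.png

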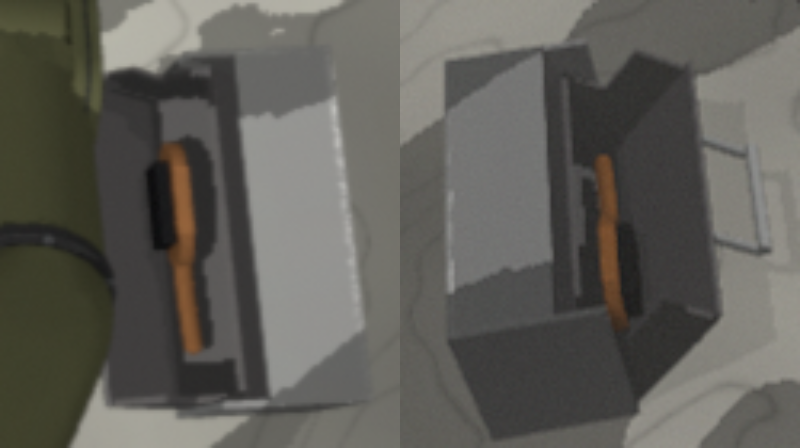

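The brush lies inside the bin, on its edge along the trough (crop pixels (165–200, 145–350)). Now I shut the bin by pushing the bar from the front with closed fingers.

```bash

python3 -m handwheel '[[[-0.015,0,-0.03,0,0,0],[-0.029,0.03,-0.06,0,0,0],[-0.029,0.07,-0.06,0,0,0],[-0.029,0.11,-0.06,0,0,0],[-0.029,0.15,-0.06,0,0,0],[-0.029,0.18,-0.06,0,0,0],[-0.029,0.18,-0.06,0,0,0],[-0.029,0.18,-0.06,0,0,0],[-0.029,0.18,-0.06,0,0,0],[-0.029,0.18,-0.06,0,0,0],[-0.029,0.18,-0.06,0,0,0]]]' -1 30
python3 -c "
from h import *
snapshot('top');s=r.get_state();print(s['tool_pos'],s['opening']);print(rel([.4704,-.2125,.06]),rel([.4704,-.2045,.06]))"
```

```text
clock: 25.35
tool_pos: [0.4714, -0.2089, 0.1502]
eef_rot: [0.707, 0.029, -0.026, -0.706]
contact_force: [0.1, 0.7, -0.3]
opening: 0.005
[ 0.47126032 -0.20866954  0.14993625] 0.0004232192576883779
[-0.00145156  0.08993757 -0.00361511] [-0.00083136  0.08992745  0.00436081]
```

```bash

python3 -m handwheel '[[[0,0.03,0,0,0,0],[0,0.06,0,0,0,0],[0,0.08,0,0,0,0],[0,0.09,0,0,0,0],[0,0.09,0,0,0,0],[0,0.09,0,0,0,0]]]'
python3 -m handwheel '[[[0,0,-0.012,0,0,0],[0,0,-0.022,0,0,0],[0,-0.0125,-0.03,0,0,0],[0,-0.022,-0.037,0,0,0],[0,-0.03,-0.044,0,0,0],[0,-0.038,-0.052,0,0,0],[0,-0.0445,-0.06,0,0,0],[0,-0.051,-0.069,0,0,0],[0,-0.0567,-0.0785,0,0,0],[0,-0.062,-0.088,0,0,0],[0,-0.066,-0.096,0,0,0],[0,-0.066,-0.096,0,0,0]]]'
python3 -c "
from h import *
snapshot('top');s=r.get_state();print(s['tool_pos'],s['contact_force']);p=s['tool_pos'];print('f',(p[1]+.382)*.997-(p[0]-.4835)*.077)"
```

```text
clock: 25.9
tool_pos: [0.4706, -0.2082, 0.0588]
eef_rot: [0.707, 0.028, -0.027, -0.706]
contact_force: [-0.2, -0.4, -0.1]
opening: 0.01
clock: 26.9
tool_pos: [0.4782, -0.3074, 0.126]
eef_rot: [0.708, 0.027, -0.025, -0.705]
contact_force: [-0.4, 0.5, 0.1]
opening: 0.004
[ 0.47765851 -0.30638149  0.12510367] [ 0.22884723  0.16535911 -0.19794927]
f 0.07584145255280013
```

```bash

python3 -m handwheel '[[[0,0,-0.002,0,0,0],[0,0,-0.004,0,0,0],[0,0,-0.004,0,0,0]]]'
python3 -m handwheel '[[[0,0,-0.002,0,0,0],[0,0,-0.004,0,0,0],[0,0,-0.004,0,0,0]]]'
python3 -c "
from h import *
im=snapshot('scene');cv2.imwrite('pics/s9.png',im[:,:,::-1]);s=r.get_state();print(s['tool_pos'],s['contact_force']);print(boxes_of('bin_handle','scene'),boxes_of('bin','scene'))"
```

```text
clock: 27.2
tool_pos: [0.4774, -0.3076, 0.1237]
eef_rot: [-0.706, -0.027, 0.028, 0.707]
contact_force: [-0.0, 0.5, 0.4]
opening: 0.007
clock: 27.45
tool_pos: [0.4774, -0.3077, 0.1237]
eef_rot: [-0.704, -0.027, 0.03, 0.709]
contact_force: [-2.2, 9.5, 4.9]
opening: 0.007
[ 0.4773671  -0.30767816  0.12369929] [-1.44729159  9.00511571  5.23276094]
[{'bbox': [157.6, 216.2, 194.2, 310.1], 'confidence': 0.85}] [{'bbox': [156.0, 213.2, 196.8, 315.5], 'confidence': 0.73}]
```

```bash

python3 -m handwheel '[[[0,0,-0.003,0,0,0],[0,0,-0.006,0,0,0],[0,0,-0.006,0,0,0]]]'
python3 -c "
from h import *
s=r.get_state();print(s['tool_pos'],s['contact_force'])"
python3 -m handwheel '[[[0,0,0.02,0,0,0],[0,0,0.05,0,0,0],[0,0,0.08,0,0,0],[0,-0.04,0.09,0,0,0],[0,-0.08,0.09,0,0,0],[0,-0.12,0.09,0,0,0],[0,-0.16,0.09,0,0,0],[0,-0.2,0.09,0,0,0],[0,-0.2,0.09,0,0,0]]]'
python3 -m handwheel '[[[-0.04,0,0,0,0,0],[-0.08,0,0,0,0,0],[-0.1,0,0,0,0,0],[-0.1,0,0,0,0,0],[-0.1,0,0,0,0,0]]]'
python3 - <<'E'
from h import *
for n in("top","scene"):
    im=snapshot(n);cv2.imwrite(f"pics/{n}9.png",im[:,:,::-1])
    for t in("bowl","cup","stand","brush","bin","bin_handle","lamp_arm"):print(n,t,[(np.round(b["bbox"]).tolist(),round(b["confidence"],2)) for b in boxes_of(t,n)[:1]])
    hs=cv2.cvtColor(im,cv2.COLOR_RGB2HSV)
    m=(hs[...,0]>14)&(hs[...,0]<30)&(hs[...,1]>90);g=np.zeros_like(m)
    if n=="top":g[190:260,335:390]=1
    else:g[230:300,240:290]=1
    y,x=np.where(m&g);print(n,"shade",x.min(),x.max(),y.max())
    m=(hs[...,0]>105)&(hs[...,0]<130)&(hs[...,1]>100);y,x=np.where(m);print("blue",x.min(),x.max(),y.max())
    o=cv2.imread(f"pics/{n}0.png")[:,:,::-1]
    a,b,c,d=(210,330,425,460) if n=="top" else (205,320,180,205)
    # handle: bright thin bar columns, before and after
    for J in(o,im):
        k=J[a:b,c:d].max(2).astype(int);k=cv2.Laplacian(k.astype(np.float32),cv2.CV_32F,ksize=3);yy,xx=np.where(k<-60);print("handle px",len(xx),xx.mean()+c,yy.mean()+a)
print(r.get_state()["tool_pos"])
E
```

```text
clock: 27.85
tool_pos: [0.4773, -0.3077, 0.1237]
eef_rot: [-0.702, -0.028, 0.032, 0.711]
contact_force: [-5.2, 19.5, 14.1]
opening: 0.003
[ 0.47726216 -0.30772788  0.12371119] [-5.17209478 19.49246685 14.126415  ]
clock: 28.6
tool_pos: [0.4758, -0.2297, 0.3316]
eef_rot: [0.709, 0.032, -0.023, -0.704]
contact_force: [-0.0, -0.2, 0.0]
opening: 0.004
clock: 29.02
tool_pos: [0.3714, -0.2364, 0.3242]
eef_rot: [0.707, 0.027, -0.027, -0.706]
contact_force: [0.4, -0.7, 0.7]
opening: 0.003
top bowl [([333.0, 220.0, 374.0, 251.0], 0.7)]
top cup [([213.0, 208.0, 243.0, 237.0], 0.81)]
top stand [([130.0, 280.0, 181.0, 317.0], 0.91)]
top brush [([282.0, 176.0, 375.0, 239.0], 0.67)]
top bin [([431.0, 214.0, 478.0, 321.0], 0.67)]
top bin_handle [([437.0, 213.0, 480.0, 321.0], 0.81)]
top lamp_arm [([284.0, 177.0, 378.0, 240.0], 0.83)]
top shade 335 376 238
blue 335 373 246
handle px 427 445.3653395784543 262.1381733021077
handle px 276 442.6231884057971 246.15217391304347
scene bowl [([256.0, 277.0, 301.0, 311.0], 0.79)]
scene cup [([396.0, 261.0, 423.0, 292.0], 0.71)]
scene stand [([431.0, 197.0, 471.0, 237.0], 0.97)]
scene brush [([156.0, 253.0, 176.0, 293.0], 0.63)]
scene bin [([158.0, 216.0, 198.0, 314.0], 0.58)]
scene bin_handle [([157.0, 212.0, 195.0, 316.0], 0.58)]
scene lamp_arm [([252.0, 240.0, 357.0, 291.0], 0.81)]
scene shade 255 289 289
blue 101 354 310
handle px 200 189.985 263.73
handle px 191 187.90052356020942 263.3717277486911
[ 0.37201755 -0.23580142  0.32420261]
```

```bash
python3 -c "
from plant import job
print(job.finish_job())"
```

```text
the job is handed in; nothing more can be done
None
```

The job is handed in: the lamp is swung over the bowl, the brush is in the grey bin, and the bin is shut. It took about 29 s of the 72 s allowed.

- **Lamp:** I swung the arm by its finial until the shade was over the cobalt bowl. It first overshot by about 6 mm, so I took the finial again and moved it back about 5 mm. The shade's image edges were the same at the end as just after that correction. I estimate it is within a few millimetres of the bowl's centre.
- **Bin and brush:** I pulled the bin to its stop, but it slipped back to about 0.53 rad when I let go. I pressed it to the stop again before releasing the brush into it.
- **Force:** that second press peaked at about 49 N at the wrist, with the front fingertip on the panel's top edge. This is under the 120 N wrist limit. It is above 40 N, but that limit is for the arm or the gripper's body, and I believe only the fingertip was touching.
- **Shutting:** I pushed the handle until it stopped moving while the force rose to about 20–25 N. In the last scene picture the bar sits about 2 px further in than when it started slightly ajar, so I read it as fully shut.

**Last checks:** The brush was detected inside the bin in the scene view. In the top view the "brush" detection landed on the lamp, which I take as false. The bowl, cup and stand show at their starting places to within a few pixels, except the top edge of the bowl's box in the top view, where the shade now covers it. The robot was clear of everything. I had used all 12 picture views by then, so these final checks are numerical only.

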